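# Fit the eight-cup rotor to the bench centrifuge and lock it with its collar

### The arm

A 6-joint arm with a two-finger parallel gripper is mounted at the origin on the work surface. World frame = base frame: x ahead of the robot, y to its left, z up, the work surface at z = 0. Lengths are in mm, angles in rad, forces in N, time in s.
With the tool pointing down it reaches from about 350 to 775 mm from the base axis. Payload 7.3 kg.
Tool frame: the origin (TCP) lies midway between the tips of the shut fingers; the grasp point (between the pads) lies 19 mm behind it; x points along the fingers, y is the direction in which the jaws open and shut, and the axes are right-handed (so a half turn about x gives the same grasp; the last joint's range is limited). The gripper opens to 92 mm and grips with 3 to 60 N. Pads are 19 mm wide; open, the fingers measure 130 mm over their backs; the gripper's body (75 mm by 190 mm) begins 47 mm behind the grasp point.
Start: joints at [-0.146, 0.342, 1.524, -0, 1.275, -0.146], TCP at [525.019, 0.019, 226.741] pointing down, gripper open.
Joint ranges: [-2.53, 2.53], [-0.77, 2.02], [0.04, 2.7], [-1, 4.14], [0.28, 2.66], [-3.11, 3.11]. Speed limits (rad/s): [2.57, 2.57, 3.14, 3.14, 3.14, 3.14].

### API

Orientations are given as [roll, pitch, yaw] about the fixed x, y, z axes, in that order (R = Rz(yaw) Ry(pitch) Rx(roll)).
In Python, from plant import bot gives the robot as it stands. The module is installed in compiled form; this text tells all that it offers.
- The arm moves only by the shell command python3 -m handwheel 'ROWS' [OPENING]. ROWS is JSON, a list that holds one entry, the list of rows, each a list of 4 numbers: the shift along the tool's x, y, z in cm, then the turn about the tool's x in rad. A call has 1 to 8 rows; each row shifts and turns the commanded pose from where the row before left it, along the tool's axes as they then stand; what a row does not reach is not made up. A row lasts 1/12 s, in which the tool goes at most 41.7 mm and 7.16 degrees, less where a joint would pass 70% of its speed; a pose out of reach is approached as far as the arm can. A call is refused whole if a number of a shift passes 4.17 or a number of a turn 0.125, either way. A call with a gripper value outside its range is refused whole. OPENING is the opening, from 0 (shut) to 1 (fully open), set as the call begins (- or left out, the last holds). The fingers move at their own pace and stop on an object; the grip force is fixed at half the most. Time passes only in rows, so rows that do not move let the fingers close. It gives the time, the measured TCP pose, the force and the opening at its end, in the units of the state.
- bot.get_obs(): the state, without advancing time (a new reading comes with each control period).
- bot.capture(name): name is "scene" or "side" or "wrist"; returns (picture, depth): 480x640x3 uint8, red, green, blue; 480x640 float32, mm along the optical axis (not along the pixel's ray), 0 where there is no reading.
- bot.camera_model(name): a dict with "fx", "fy", "cx", "cy" (pixels), "position" and "rotation" of the camera in the world. Camera axes: x right, y down, z forward; pixel columns grow to the right and rows downward; lengths in mm; the calibration is good to about 2 mm. A picture is of the moment at which its call begins: read the wrist's pose just before it. camera_model takes no time and is no camera call; for the wrist camera it gives the pose at the moment of the call.
- bot.close_job(): hands the job in, once; it reports no verdict.
Trained networks look in the newest picture that a camera, given by its name, has taken for a name from the list of things; names that differ only in an ending like _2 or _b are one class to them, and where a whole thing is asked for, a point or a joint stands for the part that bears it (a point fixed in the world has none). Each returns a list of dicts, best first, with "conf" (0 to 1); they miss things now and then, are a little off and sometimes report something else, mostly with a low value. They report only what shows in the picture. A call takes as long as a camera call. They do not tell look-alikes from the thing itself.
- bot.find_in(camera, label): "bbox" ([left, top, width, height] in pixels, round what is visible of it).
- bot.spot_point(camera, label): "point" ([column, row] in pixels: a listed point, or the origin of a listed thing).
The state is a dict: "time": time; "joint_positions": joint angles; "dq": joint speeds; "tau": joint torques, N m; "tool_pos": TCP position; "tcp_rot": TCP orientation; "contact_force": force on the tool from outside, world axes, zero at the start; "moment": the same for the moment, N m; "grip_width": finger opening in mm.
Only numpy, scipy, OpenCV 4.12 (cv2) and the standard library are available. Lean on these libraries where they do the work, as an engineer would, in place of code of your own. Each camera call takes 0.05 s, during which the arm holds its last target.

### The job

Get the bench centrifuge ready: first lower the eight-cup rotor over the spindle in the open bowl until it sits flat and fully down, then lower the steel locking collar over the same spindle so that it rests flat on top of the rotor's hub. Lower both parts all the way before letting go rather than dropping them, and leave the four-cup spare rotor where it is.

Things in the scene. Friction and masses are not known exactly. Their poses are not given: they have to be found in the camera images.
- rotor: Eight-cup aluminium rotor, 0.25-0.5 kg, upright on the bench left or right of the centrifuge: disc 116 mm wide, 12 mm thick, eight small dark cups (20 mm wide, tops 20 mm above the underside) near its edge, central hub 40 mm wide, top 60 mm above the underside, with a 26 mm through bore. Grip the hub from above in any direction. Origin: centre of the underside, z up. Its turn about z is free.
- collar: Locking collar: plain thick steel ring 44 mm wide, 30 mm high, 24 mm through hole, about 0.12 kg, standing on the bench left or right of the centrifuge, hole upright. Grip it across its outside from above; keep it this way up. Origin: centre of the underside, z up along the hole. (The thin flat black rubber ring, 68 mm wide, is not it.)
- spindle_seat (a point): Centre of the seat at the foot of the fixed spindle, 50 mm above the bench; the rotor's underside rests here. z up; x, y along the machine's sides. Spindle 95 mm tall, tapering: 20 mm wide at the seat, 17 at 60 mm up, 8 at the tip. Bowl 160 mm wide; deck round it 35 mm above this point, 210 mm square; open lid beyond its +x edge up to 85 mm above this point.
- spare_rotor: Spare rotor, to be left alone: same disc, hub and size as the eight-cup rotor but with four fat dark cups, 36 mm wide. Stands on the bench on the other side of the centrifuge from the eight-cup rotor. Origin: centre of the underside, z up.
Not all that is in view belongs to the job. Of the things that look like the collar, the largest one is meant.

How it is judged:
By the outcome, as a careful person would: the job done as asked, in the order asked, and still so for the second after the job is handed in, with the robot touching nothing.
It also fails if it takes over 69 s, if anything falls off the work surface, if the arm or the gripper's body presses on something with over 40 N, if the wrist force passes 120 N, or if a joint passes its speed limit or range.

## Working session

There is one attempt and no reset: what is moved stays moved. The work goes in short steps, Python scripts to look and compute and a shell command to move; the robot and the scene stay as the last step left them, time stands still between calls to the robot, and variables do not carry over. Pictures are saved under pics/ and viewed, and the job is handed in when it is done.

```bash
mkdir -p pics; python3 - <<'E'
from plant import bot
import cv2
o=bot.get_obs();print(o)
for n in("scene","side","wrist"):
    p,d=bot.capture(n);cv2.imwrite(f"pics/{n}0.png",p[:,:,::-1]);
    import numpy as np; np.save(f"{n}_d.npy",d)
    m=bot.camera_model(n);print(n,m)
    for l in("rotor","collar","spindle_seat","spare_rotor"):
        if n!="wrist": print(l,bot.spot_point(n,l)[:3])
E
```

```text
{'time': 0.0, 'joint_positions': array([-1.45991782e-01,  3.42716594e-01,  1.52498264e+00,  4.49624034e-06,
        1.27539848e+00, -1.46016501e-01]), 'dq': array([ 0.00086727,  0.00082651, -0.00038799, -0.00037629, -0.000596  ,
       -0.00019807]), 'tau': array([ 7.61924657e-04, -4.31245601e+01, -2.44219762e+01,  7.17750052e-02,
        5.59406646e-02, -1.04314388e-04]), 'tool_pos': array([5.24608775e+02, 8.54809442e-02, 2.26060142e+02]), 'tcp_rot': array([-1.71966953,  1.56929126,  2.99274286]), 'contact_force': array([-0.02419892,  0.78492154, -0.06536566]), 'moment': array([ 0.03402049,  0.01846824, -0.04191137]), 'grip_width': 91.90980965151385}
scene {'fx': 444.37338891706844, 'fy': 444.37338891706844, 'cx': 312.571026213185, 'cy': 245.12658241974722, 'position': array([1015.5379651 , -417.97238224,  783.31698267]), 'rotation': array([-2.42727419e+00, -2.10494300e-04,  8.79259818e-01])}
rotor [{'point': [399.4, 172.4], 'conf': 0.68}]
collar [{'point': [220.1, 352.2], 'conf': 0.94}, {'point': [173.6, 359.4], 'conf': 0.65}, {'point': [192.8, 392.2], 'conf': 0.53}]
spindle_seat [
[... 158 characters left out ...]
19.83881823086494, 'cy': 242.65418388992643, 'position': array([ 368.41803426, -738.29512119,  686.90362115]), 'rotation': array([-2.26720428, -0.00928787, -0.20672984])}
rotor [{'point': [260.6, 181.6], 'conf': 0.68}]
collar [{'point': [428.4, 407.1], 'conf': 0.91}, {'point': [388.1, 369.0], 'conf': 0.8}, {'point': [380.8, 417.3], 'conf': 0.55}]
spindle_seat [{'point': [346.6, 235.1], 'conf': 0.68}]
spare_rotor [{'point': [299.6, 409.7], 'conf': 0.69}]
wrist {'fx': 373.5685139744581, 'fy': 373.5685139744581, 'cx': 319.90180211039353, 'cy': 246.9921789858507, 'position': array([524.90275371,  66.10547519, 385.35282375]), 'rotation': array([ 2.89000727e+00, -2.44457763e-04,  1.51208429e-04])}
```

View pics/scene0.png

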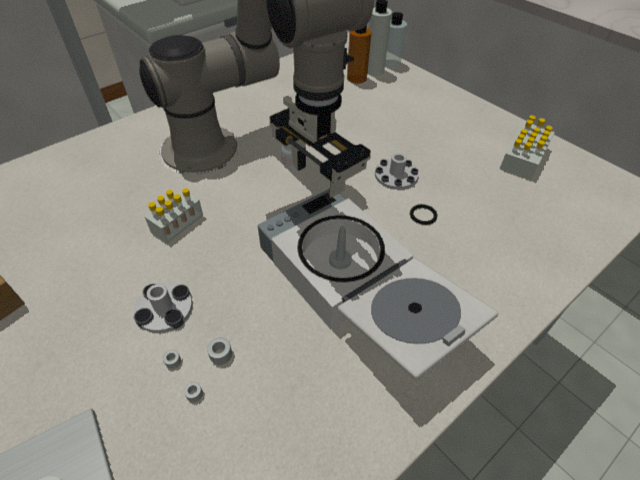

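View pics/side0.png

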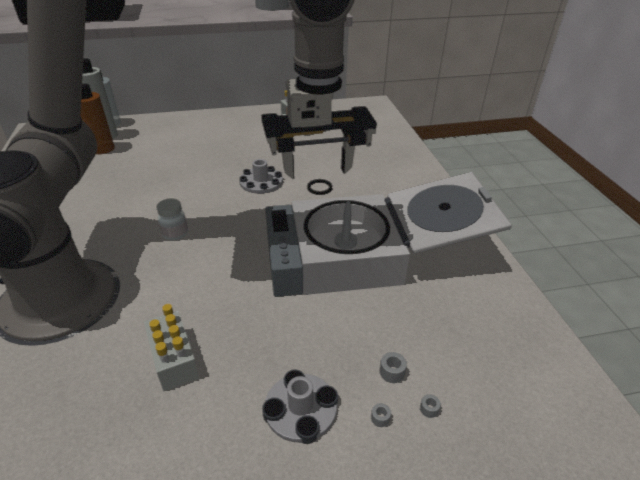

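View pics/wrist0.png

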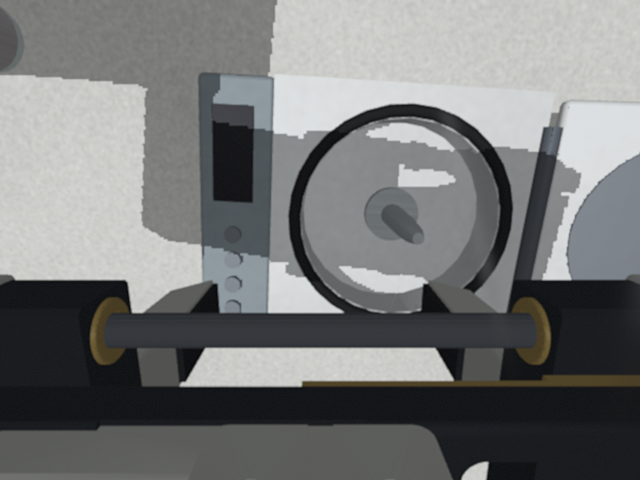

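Eight-cup rotor: scene (398,172) and side (261,178). Four-cup spare: scene (162,305). There are three ring candidates: scene (220,350), (172,358) and (193,391). The first is clearly the largest. The rubber ring is at (424,214).

```bash
cat > h.py <<'E'
from plant import bot
import numpy as np, cv2
from scipy.spatial.transform import Rotation as R
def rot(r): return R.from_euler('xyz',r).as_matrix()
def cloud(m,d):
    v,u=np.mgrid[:480,:640]
    P=np.stack([(u-m['cx'])/m['fx']*d,(v-m['cy'])/m['fy']*d,d],-1)
    W=P@rot(m['rotation']).T+m['position']; W[d<=0]=np.nan
    return W
def pix(m,p):
    c=rot(m['rotation']).T@(np.asarray(p)-m['position']); return c[0]/c[2]*m['fx']+m['cx'],c[1]/c[2]*m['fy']+m['cy']
def ray(m,uv,z):
    r=rot(m['rotation'])@np.array([(uv[0]-m['cx'])/m['fx'],(uv[1]-m['cy'])/m['fy'],1]); t=(z-m['position'][2])/r[2]; return m['position']+t*r
def circ(p):
    A=np.c_[2*p[:,:2],np.ones(len(p))];s=np.linalg.lstsq(A,(p[:,:2]**2).sum(1),rcond=None)[0]
    return s[0],s[1],np.sqrt(s[2]+s[0]**2+s[1]**2)
E
python3 - <<'E'
from h import *
print(np.round(rot(bot.get_obs()['tcp_rot']),3))
S={n:cloud(bot.camera_model(n),np.load(f"{n}_d.npy")) for n in("scene","side")}
for n,b in(("scene",dict(rotor=(370,145,425,195),collar=(204,334,236,368),spare=(130,275,200,335),bowl=(295,210,390,285))),("side",dict(rotor=(235,150,290,195),collar=(374,348,412,386),spare=(255,362,345,445),bowl=(300,195,392,255)))):
    m=bot.camera_model(n)
    for k,(a,c,e,f) in b.items():
        P=S[n][c:f,a:e].reshape(-1,3);P=P[~np.isnan(P[:,0])]
        def ext(q): return None if len(q)<4 else np.round(np.r_[q[:,:2].min(0),q[:,:2].max(0),(q[:,:2].min(0)+q[:,:2].max(0))/2,len(q)],1)
        if k=='collar':
            print(n,k,"zmax",np.percentile(P[:,2],99),"top",ext(P[P[:,2]>26]),ext(P[P[:,2]>6]))
        elif k!='bowl': print(n,k,"zmax",np.percentile(P[:,2],99),"hubtop",ext(P[P[:,2]>54]),"disc",ext(P[(P[:,2]>6)]))
        else:
            c0=ray(m,dict(scene=(341,250),side=(346.6,230))[n],85)
            q=P[(P[:,2]>95)&(np.hypot(*(P[:,:2]-c0[:2]).T)<50)]; print(n,"spindle",ext(q),"tip",q[q[:,2].argmax()] if len(q) else 0)
            for z in(100,110,120,130,140):
                w=q[abs(q[:,2]-z)<5];print(z,len(w),w.mean(0) if len(w) else 0)
            print("floor/deck",np.percentile(P[:,2],[5,20,50,80,95]))
    for uv,z in(dict(scene=(((337.8,258.1),50),((399.4,172.4),0),((220.1,352.2),0)),side=(((346.6,235.1),50),((260.6,181.6),0),((393,371),0)))[n]): print(np.round(ray(m,uv,z),1))
# enlarged crop
p=cv2.imread('pics/scene0.png');a=cv2.resize(p[325:405,150:250],(500,400),interpolation=cv2.INTER_CUBIC);b=cv2.resize(p[145:225,365:440],(300,400)[::1],interpolation=cv2.INTER_CUBIC)
cv2.imwrite('pics/crop0.png',np.hstack([a,b[:,:300]]))
E
```

```text
[[ 0.  1.  0.]
 [-0.  0. -1.]
 [-1.  0.  0.]]
scene rotor zmax 59.73883398675992 hubtop [423.9  32.  619.6 366.  521.8 199.  101. ] disc [ 386.5   32.   619.6  405.6  503.1  218.8 1103. ]
scene collar zmax 32.26963131326089 top [ 573.1 -320.4  616.9 -277.9  595.  -299.1  287. ] [ 573.1 -320.9  617.9 -277.9  595.5 -299.4  480. ]
scene spare zmax 60.418759180110925 hubtop [ 410.9 -353.5  450.  -314.2  430.5 -333.8  201. ] disc [ 369.2 -394.2  492.1 -273.9  430.6 -334.  2273. ]
scene spindle [583.5   1.  599.   16.2 591.2   8.6 153. ] tip [592.25651206  10.29999314 146.70199501]
100 30 [593.7595299    5.37217114  99.32362083]
110 33 [594.75363882   5.88909406 110.12480189]
120 27 [593.7646474    5.55643016 120.63470496]
130 31 [593.67294616   7.58794466 130.04302236]
140 28 [591.00270619   8.54105837 140.48674529]
floor/deck [ 2.37764745 39.87003144 74.61838905 86.46956295 91.32023859]
[588.3   5.7  50. ]
[441.4 364.1   0. ]
[ 589.4 -296.6    0. ]
side rotor zmax 298.8760973488758 hubtop [420.6 -40.  469.6 365.1 445.1 162.6 310. ] disc [ 382.   -40.   495.9  401.1  438.9  180.5 1209. ]
side collar zmax 31.69160729011099 top [ 571.  -322.1  613.3 -277.3  592.2 -299.7  347. ] [ 570.3 -322.1  613.3 -277.3  591.8 -299.7  619. ]
side spare zmax 60.17560730207659 hubtop [ 407.9 -353.9  446.7 -313.2  427.3 -333.5  334. ] disc [ 366.6 -395.6  488.  -272.   427.3 -333.8 4040. ]
side spindle [ 5.788e+02 -3.000e-01  5.937e+02  1.490e+01  5.863e+02  7.300e+00
  1.570e+02] tip [585.78177065   8.13756257 145.59305023]
100 29 [585.23271574   3.78466465 100.00397171]
110 34 [585.28365955   4.14133278 109.87565365]
120 32 [585.44590132   4.91005676 120.16414628]
130 29 [585.74845005   5.41442263 130.1653875 ]
140 29 [586.68035248   7.79999142 139.96339615]
floor/deck [38.10752497 40.76172815 82.30992681 86.5658185  90.72542446]
[592.4  19.6  50. ]
[439.4 346.4   0. ]
[ 596.1 -297.1    0. ]
```

View pics/crop0.png

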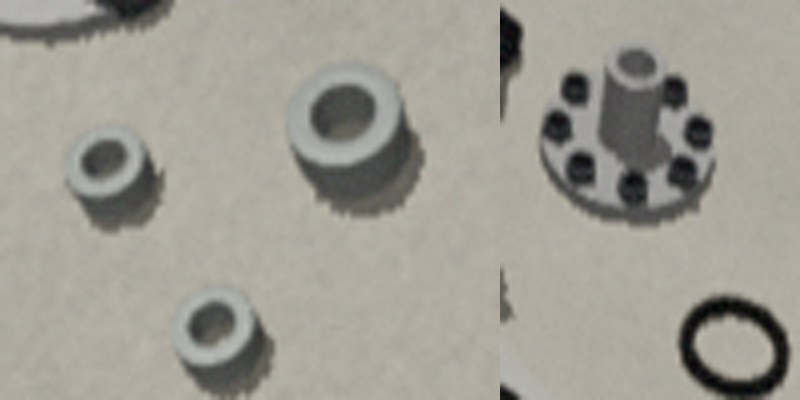

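The largest ring at scene (220,350) measures 44 mm wide and 30 mm high, so it's the collar. The rotor at (398,172) shows eight small cups. Next I'll measure the spindle in the wrist view and the positions of the small rings.

```bash
python3 - <<'E'
from h import *
m=bot.camera_model("wrist");W=cloud(m,np.load("wrist_d.npy"))
P=W.reshape(-1,3);P=P[~np.isnan(P[:,0])]
for z in(60,75,90,100,110,120,130,140):
    w=P[(abs(P[:,2]-z)<4)&(np.hypot(P[:,0]-590,P[:,1]-6)<25)]
    if len(w): print(z,len(w),np.round(w.mean(0),1),np.round(w[:,:2].min(0)),np.round(w[:,:2].max(0)))
im=cv2.imread('pics/wrist0.png').astype(int)
U=im.max(2); dk=(U<45)
dk[:100]=0;dk[310:]=0;dk[:,:285]=0;dk[:,515:]=0
q=W[dk];q=q[~np.isnan(q[:,0])];print("rim z",np.median(q[:,2]),len(q)); q=q[abs(q[:,2]-np.median(q[:,2]))<4]
c=circ(q);print("rim",c); r=np.hypot(q[:,0]-c[0],q[:,1]-c[1]);print(np.percentile(r,[2,50,98]))
for n,L in(("scene",((172,357),(193,390))),("side",((381,413),(430,404)))):
    M=bot.camera_model(n)
    for uv in L: print(n,uv,np.round(ray(M,uv,18),1))
for n in("scene","side"):
    M=bot.camera_model(n);C=cloud(M,np.load(n+"_d.npy")).reshape(-1,3);C=C[~np.isnan(C[:,0])]
    for nm,x,y,zl in(("rotor",442,346,54),):
        k=C[(np.hypot(C[:,0]-x,C[:,1]-y)<45)&(C[:,2]>zl)&(C[:,2]<70)];print(n,nm,len(k),(k[:,:2].min(0)+k[:,:2].max(0))/2,np.ptp(k[:,:2],axis=0))
        k=C[(np.hypot(C[:,0]-x,C[:,1]-y)<75)&(C[:,2]>6)&(C[:,2]<70)];print(n,nm,len(k),(k[:,:2].min(0)+k[:,:2].max(0))/2,np.ptp(k[:,:2],axis=0))
E
```

```text
60 52 [583.7  15.7  60.2] [580.   5.] [595.  21.]
75 54 [584.2  15.7  74.8] [580.   3.] [594.  21.]
90 61 [584.6  16.   90. ] [580.   7.] [594.  20.]
100 67 [584.3  15.1  99.9] [581.   6.] [594.  20.]
110 81 [584.6  14.8 110.1] [581.   4.] [593.  19.]
120 94 [585.2  14.6 120.1] [581.   5.] [593.  19.]
130 111 [585.8  13.8 130.4] [582.   5.] [595.  18.]
140 116 [587.1  13.  139.9] [583.   6.] [594.  17.]
rim z 90.03488352435068 5677
rim (np.float64(589.0010754722207), np.float64(11.295205584547148), np.float64(84.65016062638396))
[80.93980756 84.4984738  88.60642322]
scene (172, 357) [ 550.2 -373.9   18. ]
scene (193, 390) [ 631.5 -375.7   18. ]
side (381, 413) [ 547.2 -378.1   18. ]
side (430, 404) [ 627.8 -378.8   18. ]
scene rotor 94 [443.25601279 345.9825991 ] [38.64111387 40.0580282 ]
scene rotor 1096 [443.97656746 346.92169215] [114.86500685 117.43358008]
side rotor 93 [439.31123935 345.27710919] [37.49557098 39.67782967]
side rotor 992 [438.93772503 343.86523853] [113.86407079 114.46132521]
```

```bash
python3 -m handwheel '[[[0,-0.7,-2.8,0],[0,-0.7,-2.8,0],[0,-0.7,-2.8,0],[0,-0.7,-2.8,0],[0,-0.7,-2.8,0],[0,-0.7,-2.8,0],[0,-0.7,-2.8,0],[0,-0.7,-2.8,0]]]' 1; python3 -m handwheel '[[[0,-0.7,-2.8,0],[0,-0.7,-2.8,0],[0,-0.7,-2.8,0],[0,-0.7,-2.8,0],[0,0,0,0],[0,0,0,0]]]'
python3 - <<'E'
from h import *
print(bot.get_obs()['tool_pos'],bot.get_obs()['joint_positions'])
m=bot.camera_model("wrist");p,d=bot.capture("wrist");cv2.imwrite("pics/w1.png",p[:,:,::-1]);W=cloud(m,d)
P=W.reshape(-1,3);P=P[~np.isnan(P[:,0])]
for lo,hi,r in((56,64,35),(8,14,75)):
    k=P[(np.hypot(P[:,0]-441.5,P[:,1]-345)<r)&(P[:,2]>lo)&(P[:,2]<hi)];print(len(k),(k[:,:2].min(0)+k[:,:2].max(0))/2,np.ptp(k[:,:2],axis=0))
E
```

```text
time: 1.22
tool_pos: [468.5, 225.3, 226.9]
tcp_rot: [1.655, 1.57, 0.084]
contact_force: [0.4, -0.2, 0.1]
grip_width: 91.9
time: 1.72
tool_pos: [440.4, 337.1, 226.5]
tcp_rot: [-0.417, 1.57, -1.985]
contact_force: [-0.7, -0.5, -0.3]
grip_width: 91.9
[440.41138968 337.06188134 226.46830582] [ 5.15177457e-01  3.96780049e-01  1.44163377e+00 -2.37735049e-04
  1.30348565e+00  5.12405956e-01]
927 [442.19810911 349.00235365] [38.90036922 39.08110698]
5783 [441.91292893 348.95503863] [114.07694706 113.91804444]
```

View pics/w1.png

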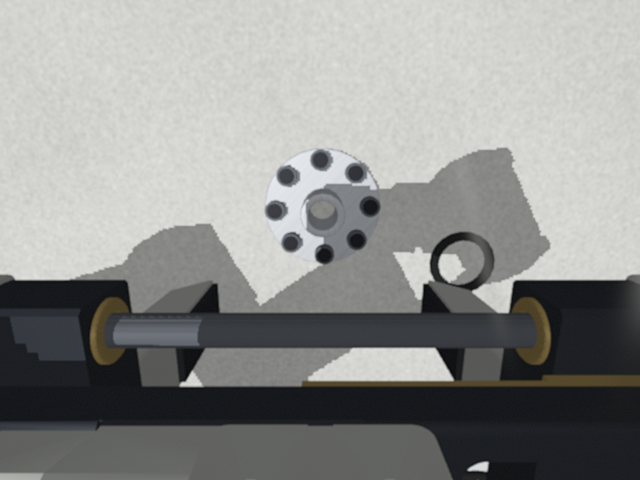

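Shows the eight-cup rotor with its hub centre at about (322,212), between the fingers in x. The rubber ring at (462,262) is clear of the path. Going down over the hub to a TCP height of 35 mm keeps the gripper body above the spindle tip later.

```bash
python3 -m handwheel '[[[2.5,0.15,-1.0,0],[2.5,0,0,0],[2.5,0,0,0],[2.5,0,0,0],[2.5,0,0,0],[2.5,0,0,0],[2.5,0,0,0],[0,0,0,0]]]' ; python3 -m handwheel '[[[1.6,0,0,0],[0,0,0,0],[0,0,0,0],[0,0,0,0]]]'
```

```text
time: 2.43
tool_pos: [440.4, 343.0, 47.4]
tcp_rot: [-1.004, 1.562, -2.576]
contact_force: [-2.1, -0.2, -1.2]
grip_width: 92.0
time: 2.77
tool_pos: [443.5, 346.0, 37.3]
tcp_rot: [2.041, 1.569, 0.469]
contact_force: [-0.1, 0.3, -0.5]
grip_width: 91.4
```

```bash
python3 -m handwheel '[[[0,0,0,0],[0,0,0,0],[0,0,0,0],[0,0,0,0]]]'
```

```text
time: 3.1
tool_pos: [442.7, 346.2, 36.3]
tcp_rot: [1.991, 1.57, 0.42]
contact_force: [-0.2, 0.4, 0.0]
grip_width: 91.6
```

```bash
python3 -m handwheel '[[[0,0,0,0],[0,0,0,0],[0,0,0,0],[0,0,0,0],[0,0,0,0],[0,0,0,0],[0,0,0,0],[0,0,0,0]]]' 0;python3 -m handwheel '[[[0,0,0,0],[0,0,0,0],[0,0,0,0],[0,0,0,0],[0,0,0,0],[0,0,0,0]]]'
```

```text
time: 3.77
tool_pos: [442.5, 346.0, 35.7]
tcp_rot: [0.813, 1.571, -0.758]
contact_force: [-0.8, 0.3, 0.1]
grip_width: 43.5
time: 4.27
tool_pos: [442.5, 346.0, 35.7]
tcp_rot: [-0.169, 1.571, -1.74]
contact_force: [-1.0, -0.2, -0.3]
grip_width: 39.5
```

Gripped at 39.5 mm, which matches the hub. Lifting.

```bash
python3 -m handwheel '[[[-0.5,0,0,0],[-1.5,0,0,0],[-2.5,0,0,0],[-2.5,0,0,0],[-2.5,0,0,0],[-2.5,0,0,0],[-2.5,0,0,0],[-2.5,0,0,0]]]' ; python3 -m handwheel '[[[-1.5,0,0,0],[-0.5,0,0,0],[0,0,0,0],[0,0,0,0],[0,0,0,0],[0,0,0,0]]]'
python3 - <<'E'
from h import *
print(bot.get_obs()['tool_pos'])
for n in ("wrist","side"):
    m=bot.camera_model(n);p,d=bot.capture(n);cv2.imwrite(f"pics/{n}2.png",p[:,:,::-1])
E
```

```text
time: 4.93
tool_pos: [442.0, 345.7, 206.9]
tcp_rot: [-0.877, 1.57, -2.447]
contact_force: [-0.3, 0.3, -2.0]
grip_width: 38.9
time: 5.43
tool_pos: [441.9, 345.7, 224.2]
tcp_rot: [-1.026, 1.568, -2.597]
contact_force: [0.5, -0.3, -2.7]
grip_width: 39.0
[441.91781111 345.6571955  224.16682547]
```

View pics/side2.png

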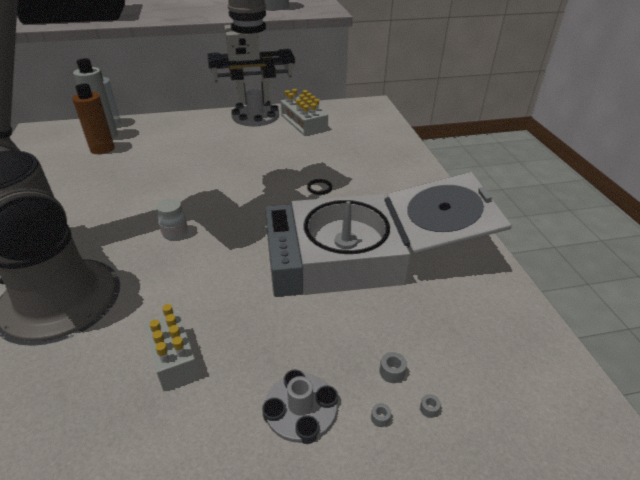

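View pics/wrist2.png

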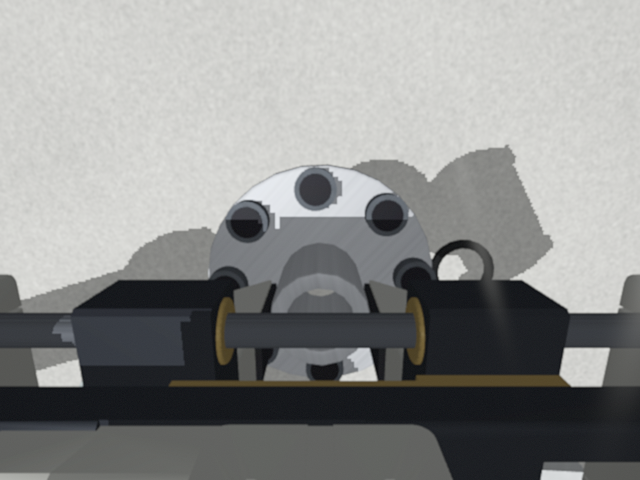

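The rotor is held level: disc in the wrist view at (320,240), and the side view shows it lifted clear. Carrying it over the spindle: +146.9 mm x, -337.6 mm y.

```bash
python3 -m handwheel '[[[0,0.5,1.2,0],[0,1.1,2.5,0],[0,1.1,2.5,0],[0,1.1,2.5,0],[0,1.1,2.5,0],[0,1.1,2.5,0],[0,1.1,2.5,0],[0,1.1,2.5,0]]]' ; python3 -m handwheel '[[[0,1.1,2.5,0],[0,1.1,2.5,0],[0,1.1,2.5,0],[0,1.1,2.5,0],[0,1.1,2.5,0],[0,0.7,1.6,0],[0,0.3,0.9,0],[0,0,0,0]]]'; python3 -m handwheel '[[[0,0,0,0],[0,0,0,0],[0,0,0,0],[0,0,0,0],[0,0,0,0],[0,0,0,0]]]'
```

```text
time: 6.2
tool_pos: [524.9, 157.0, 225.5]
tcp_rot: [-0.538, 1.57, -2.109]
contact_force: [0.7, -0.1, -2.3]
grip_width: 38.8
time: 6.87
tool_pos: [589.7, 6.7, 225.2]
tcp_rot: [-0.785, 1.57, -2.359]
contact_force: [-0.3, 0.9, -3.4]
grip_width: 39.3
time: 7.37
tool_pos: [589.4, 9.6, 225.9]
tcp_rot: [1.678, 1.571, 0.108]
contact_force: [0.3, 0.0, -3.2]
grip_width: 39.0
```

```bash
cat > chk.py <<'E'
from h import *
import sys
t=bot.get_obs()['tool_pos'];print(t)
ims=[]
for n in ("scene","side"):
    m=bot.camera_model(n);p,d=bot.capture(n);ims.append(p[120:360,180:500,::-1])
    P=cloud(m,d).reshape(-1,3);P=P[~np.isnan(P[:,0])]
    zu=t[2]-36
    k=P[(np.hypot(P[:,0]-t[0],P[:,1]-t[1])<75)&(P[:,2]>zu-4)&(P[:,2]<zu+22)]
    if len(k): print(n,len(k),(k[:,:2].min(0)+k[:,:2].max(0))/2,np.ptp(k[:,:2],axis=0),np.percentile(k[:,2],[1,50,99]))
cv2.imwrite(f"pics/{sys.argv[1]}.png",cv2.resize(np.hstack(ims),(800,300)))
E
python3 chk.py c3
```

```text
[589.39737244   9.62297025 225.87657918]
scene 1619 [590.33187763   4.5946799 ] [116.80660854 102.46821902] [191.35675533 202.50143616 211.70272993]
side 1431 [585.97120562   7.57053071] [114.39531286 113.3286511 ] [191.232257   202.34029574 211.61314368]
```

View pics/c3.png

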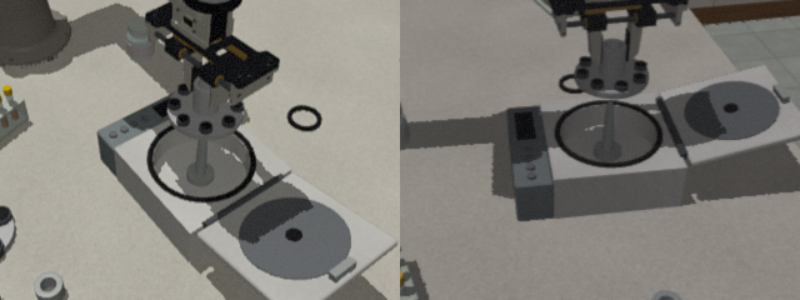

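Rotor and spindle line up within about 1 mm in each camera (side 586.0/7.6 against 586.3/7.3). Lowering now, watching the force.

```bash
python3 -m handwheel '[[[1,0,0,0],[1.5,0,0,0],[1.5,0,0,0],[1,0,0,0],[1,0,0,0],[0.5,0,0,0],[0,0,0,0],[0,0,0,0]]]' ; python3 -m handwheel '[[[0.5,0,0,0],[1,0,0,0],[1,0,0,0],[1,0,0,0],[0.5,0,0,0],[0,0,0,0],[0,0,0,0],[0,0,0,0]]]'
```

```text
time: 8.13
tool_pos: [589.7, 9.0, 160.8]
tcp_rot: [1.603, 1.571, 0.032]
contact_force: [-0.4, 0.2, -2.2]
grip_width: 39.2
time: 8.8
tool_pos: [589.8, 9.0, 121.0]
tcp_rot: [1.451, 1.57, -0.12]
contact_force: [-0.4, -0.5, -2.7]
grip_width: 39.2
```

```bash
python3 chk.py c4
```

```text
[589.8428625    8.98307824 121.00735146]
scene 1298 [590.87813395   2.25113348] [117.08550006 100.31625663] [ 86.62298     97.62045731 106.76880915]
side 1273 [586.78925698   2.11361833] [115.64658915 100.58326222] [ 86.46338973  97.83639094 106.85645829]
```

View pics/c4.png

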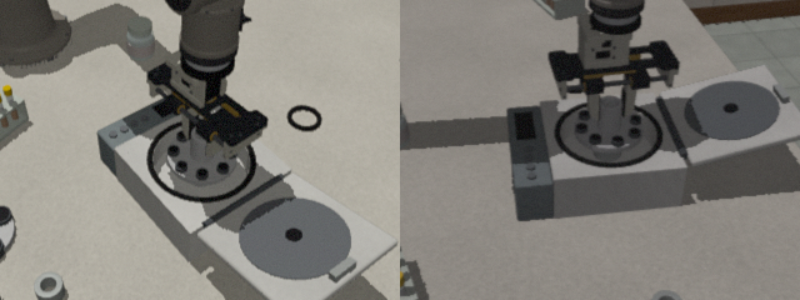

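The rotor is threaded on the spindle, inside the black rim, with no side force. About 35 mm remains.

```bash
python3 -m handwheel '[[[0.5,0,0,0],[0.6,0,0,0],[0.7,0,0,0],[0.7,0,0,0],[0.3,0,0,0],[0,0,0,0],[0,0,0,0],[0,0,0,0]]]' ; python3 -m handwheel '[[[0.2,0,0,0],[0.2,0,0,0],[0,0,0,0],[0,0,0,0],[0,0,0,0]]]'
```

```text
time: 9.57
tool_pos: [589.7, 9.0, 92.9]
tcp_rot: [1.461, 1.57, -0.11]
contact_force: [0.3, -0.1, -1.9]
grip_width: 39.3
time: 9.98
tool_pos: [589.5, 9.0, 88.8]
tcp_rot: [1.515, 1.571, -0.056]
contact_force: [0.8, 0.5, -2.4]
grip_width: 39.1
```

```bash
python3 -m handwheel '[[[0.1,0,0,0],[0.1,0,0,0],[0,0,0,0],[0,0,0,0],[0,0,0,0]]]' ; python3 -m handwheel '[[[0.1,0,0,0],[0,0,0,0],[0,0,0,0],[0,0,0,0]]]'
```

```text
time: 10.4
tool_pos: [589.5, 9.0, 86.7]
tcp_rot: [1.524, 1.571, -0.046]
contact_force: [-0.4, 0.2, -2.6]
grip_width: 39.3
time: 10.73
tool_pos: [589.5, 9.0, 85.7]
tcp_rot: [1.483, 1.571, -0.087]
contact_force: [-0.3, -0.3, -3.2]
grip_width: 39.0
```

```bash
python3 -m handwheel '[[[0.1,0,0,0],[0,0,0,0],[0,0,0,0],[0,0,0,0]]]' ; python3 -m handwheel '[[[0.1,0,0,0],[0,0,0,0],[0,0,0,0],[0,0,0,0]]]'
```

```text
time: 11.07
tool_pos: [589.6, 9.0, 85.7]
tcp_rot: [1.324, 1.57, -0.247]
contact_force: [-3.1, 0.5, 5.4]
grip_width: 38.9
time: 11.4
tool_pos: [589.5, 9.0, 85.6]
tcp_rot: [1.338, 1.57, -0.233]
contact_force: [-5.1, 0.4, 13.3]
grip_width: 38.9
```

It's seated: a contact rise of 8 to 16 N at an underside height of 49.9 mm (expected 50). I'll relieve the force, release and withdraw.

```bash
python3 -m handwheel '[[[-0.1,0,0,0],[0,0,0,0],[0,0,0,0]]]'; python3 -m handwheel '[[[0,0,0,0],[0,0,0,0],[0,0,0,0],[0,0,0,0],[0,0,0,0],[0,0,0,0],[0,0,0,0],[0,0,0,0]]]' 0.8; python3 -m handwheel '[[[-0.5,0,0,0],[-1.5,0,0,0],[-2.5,0,0,0],[-2.5,0,0,0],[-2.5,0,0,0],[-2.5,0,0,0],[-2.0,0,0,0],[0,0,0,0]]]'
python3 - <<'E'
from h import *
m=bot.camera_model("wrist");p,d=bot.capture("wrist");cv2.imwrite("pics/w5.png",p[:,:,::-1])
print(bot.get_obs()['tool_pos'])
for n in("wrist","scene","side"):
    if n!="wrist": m=bot.camera_model(n);p,d=bot.capture(n)
    W=cloud(m,d).reshape(-1,3);W=W[~np.isnan(W[:,0])]
    r=np.hypot(W[:,0]-588.8,W[:,1]-9)
    for lo,hi,zl,zh in((25,56,55,68),(8,19,104,116)):
        k=W[(r>lo)&(r<hi)&(W[:,2]>zl)&(W[:,2]<zh)]
        if len(k)>20:
            s=np.linalg.lstsq(np.c_[k[:,:2]-[588.8,9],np.ones(len(k))],k[:,2],rcond=None)[0];print(n,len(k),"slope",s[:2],"z",s[2],(k[:,:2].min(0)+k[:,:2].max(0))/2)
E
```

```text
time: 11.65
tool_pos: [589.6, 9.0, 85.7]
tcp_rot: [1.347, 1.57, -0.224]
contact_force: [-3.4, 0.1, 7.9]
grip_width: 39.1
time: 12.32
tool_pos: [589.5, 9.0, 84.7]
tcp_rot: [-0.241, 1.571, -1.812]
contact_force: [0.4, -0.0, 0.5]
grip_width: 73.3
time: 12.98
tool_pos: [591.5, 8.8, 230.1]
tcp_rot: [1.456, 1.562, -0.115]
contact_force: [1.0, -0.2, 0.1]
grip_width: 73.2
[590.63214179   8.93687687 227.49961233]
wrist 6296 slope [0.00034995 0.00043441] z 62.517318453072605 [589.09846426   9.60970283]
wrist 998 slope [0.00234302 0.00978743] z 110.17613556316786 [588.8054401   9.939757 ]
scene 804 slope [-0.00098499  0.01091003] z 62.22894751456205 [589.75442323   8.71757717]
scene 125 slope [0.02322889 0.01988752] z 109.20988520182104 [589.24318312   8.72370135]
side 591 slope [-0.00205539 -0.00381871] z 62.45307463182657 [589.16073169   7.00812593]
side 111 slope [-0.01189816  0.03403906] z 109.24366546757913 [588.30487265   7.92706806]
```

View pics/w5.png

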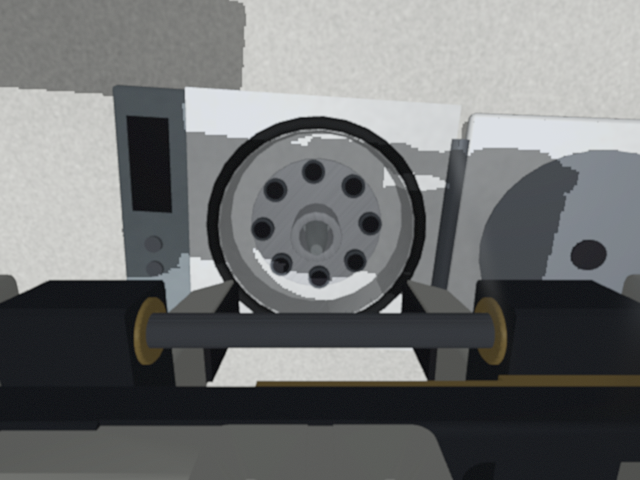

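The rotor is flat: disc top at 62.4 mm with about zero slope, hub top at 110 mm. In the wrist view it's centred in the bowl at (318,222). Now to the collar.

```bash
python3 -m handwheel '[[[0,0,1.5,0],[0,0,2.7,0],[0,0,2.7,0],[0,0,2.7,0],[0,0,2.7,0],[0,0,2.7,0],[0,0,2.7,0],[0,0,2.7,0]]]' ; python3 -m handwheel '[[[0,0.2,2.7,0],[0,0,2.7,0],[0,0,2.7,0],[0,0,1.5,0],[0,0,0.8,0],[0,0,0,0],[0,0,0,0],[0,0,0,0]]]'; python3 -m handwheel '[[[0,0,0,0],[0,0,0,0],[0,0,0,0],[0,0,0,0]]]'
python3 - <<'E'
from h import *
print(bot.get_obs()['tool_pos'],bot.get_obs()['joint_positions'])
m=bot.camera_model("wrist");p,d=bot.capture("wrist");cv2.imwrite("pics/w6.png",p[:,:,::-1]);W=cloud(m,d)
P=W.reshape(-1,3);P=P[~np.isnan(P[:,0])]
for lo,hi,r in((26,34,35),(15,34,35)):
    k=P[(np.hypot(P[:,0]-593.5,P[:,1]+299)<r)&(P[:,2]>lo)&(P[:,2]<hi)];print(len(k),(k[:,:2].min(0)+k[:,:2].max(0))/2,np.ptp(k[:,:2],axis=0),np.median(k[:,2]))
E
```

```text
time: 13.8
tool_pos: [588.7, -196.0, 222.8]
tcp_rot: [-2.036, 1.567, 2.676]
contact_force: [0.7, -0.7, -0.4]
grip_width: 73.6
time: 14.47
tool_pos: [591.7, -297.4, 224.7]
tcp_rot: [-2.86, 1.57, 1.854]
contact_force: [-0.2, -0.4, 0.8]
grip_width: 73.5
time: 14.8
tool_pos: [591.7, -298.4, 225.0]
tcp_rot: [1.144, 1.57, -0.426]
contact_force: [-0.3, -0.6, 0.2]
grip_width: 73.5
[ 591.67293378 -298.44357861  224.9874632 ] [-5.82740539e-01  6.05185418e-01  1.09780389e+00  5.80250241e-05
  1.43823855e+00 -5.83419980e-01]
1131 [ 594.22956558 -297.85348181] [43.49004466 43.18679344] 30.214588996088025
1237 [ 594.22956558 -297.70371962] [43.49004466 43.48631782] 30.10707670944919
```

View pics/w6.png

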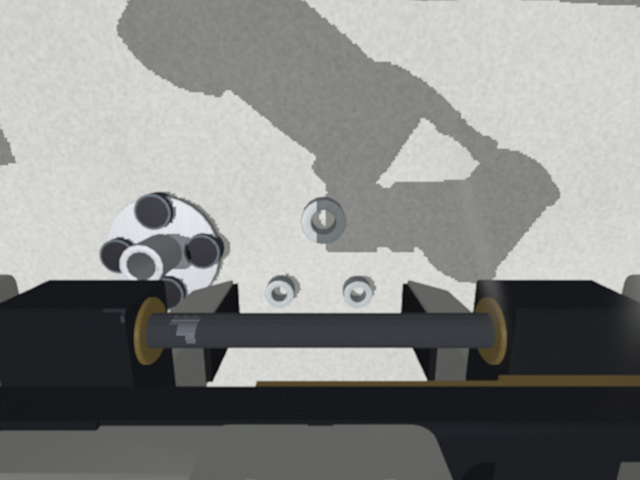

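The collar is at (323,219), with the two smaller rings below at (280,291) and (358,291). Going down with 73 mm open.

```bash
python3 -m handwheel '[[[1.5,0.2,0,0],[2.5,0,0,0],[2.5,0,0,0],[2.5,0,0,0],[2.5,0,0,0],[2.5,0,0,0],[2.5,0,0,0],[2.0,0,0,0]]]' ; python3 -m handwheel '[[[0.5,0,0,0],[0.5,0,0,0],[0,0,0,0],[0,0,0,0],[0,0,0,0],[0,0,0,0],[0,0,0,0],[0,0,0,0]]]'
```

```text
time: 15.52
tool_pos: [593.0, -298.5, 37.8]
tcp_rot: [-2.21, 1.569, 2.502]
contact_force: [-0.8, 0.5, -0.9]
grip_width: 73.4
time: 16.18
tool_pos: [593.8, -299.1, 30.4]
tcp_rot: [1.033, 1.57, -0.537]
contact_force: [0.8, 0.1, 0.4]
grip_width: 73.5
```

```bash
python3 -m handwheel '[[[0.7,0,0,0],[0.8,0,0,0],[0.6,0,0,0],[0.4,0,0,0],[0,0,0,0],[0,0,0,0],[0,0,0,0],[0,0,0,0]]]'; python3 -m handwheel '[[[0,0,0,0],[0,0,0,0],[0,0,0,0],[0,0,0,0],[0,0,0,0],[0,0,0,0],[0,0,0,0],[0,0,0,0]]]' 0; python3 -m handwheel '[[[0,0,0,0],[0,0,0,0],[0,0,0,0],[0,0,0,0]]]'
```

```text
time: 16.85
tool_pos: [593.8, -299.1, 5.1]
tcp_rot: [1.047, 1.57, -0.523]
contact_force: [0.4, 0.4, 0.5]
grip_width: 73.4
time: 17.52
tool_pos: [593.7, -299.0, 4.9]
tcp_rot: [1.197, 1.57, -0.374]
contact_force: [1.7, 0.4, -0.1]
grip_width: 43.6
time: 17.85
tool_pos: [593.7, -299.0, 4.9]
tcp_rot: [1.203, 1.57, -0.368]
contact_force: [1.0, 0.4, 1.8]
grip_width: 43.5
```

Gripped at 43.5 mm, which is the collar. Lifting and carrying it to about (588.8, 9).

```bash
python3 -m handwheel '[[[-0.7,0,0,0],[-2.2,0,0,0],[-2.7,0,0,0],[-2.7,0,0,0],[-2.7,0,0,0],[-2.7,0,0,0],[-2.7,0,0,0],[-2.7,0,0,0]]]' ; python3 -m handwheel '[[[-2.0,0,0,0],[-0.9,0,0,0],[0,0,0,0],[0,-0.5,-1.4,0],[0,0,-2.7,0],[0,0,-2.7,0],[0,0,-2.7,0],[0,0,-2.7,0]]]'; python3 -m handwheel '[[[0,0,-2.7,0],[0,0,-2.7,0],[0,0,-2.7,0],[0,0,-2.7,0],[0,0,-2.7,0],[0,0,-2.7,0],[0,0,-1.6,0],[0,0,-0.8,0]]]';python3 -m handwheel '[[[0,0,0,0],[0,0,0,0],[0,0,0,0],[0,0,0,0],[0,0,0,0],[0,0,0,0]]]'
```

```text
time: 18.52
tool_pos: [593.0, -298.7, 197.3]
tcp_rot: [-2.02, 1.57, 2.692]
contact_force: [-0.3, -0.1, -1.6]
grip_width: 43.8
time: 19.18
tool_pos: [587.4, -175.6, 222.4]
tcp_rot: [-1.996, 1.567, 2.716]
contact_force: [0.4, -0.3, -0.5]
grip_width: 43.6
time: 19.85
tool_pos: [587.4, 11.5, 222.8]
tcp_rot: [-1.821, 1.567, 2.893]
contact_force: [-0.6, -0.7, -1.8]
grip_width: 43.7
time: 20.35
tool_pos: [588.6, 8.2, 224.7]
tcp_rot: [0.675, 1.571, -0.897]
contact_force: [0.3, -0.1, -1.9]
grip_width: 43.7
```

```bash
cat > chk2.py <<'E'
from h import *
import sys
t=bot.get_obs()['tool_pos'];print(t)
ims=[]
for n in ("scene","side"):
    m=bot.camera_model(n);p,d=bot.capture(n);ims.append(p[120:320,220:480,::-1])
    P=cloud(m,d).reshape(-1,3);P=P[~np.isnan(P[:,0])]
    zu=t[2]-5
    k=P[(np.hypot(P[:,0]-t[0],P[:,1]-t[1])<27)&(P[:,2]>zu-4)&(P[:,2]<zu+22)]
    if len(k): print(n,len(k),(k[:,:2].min(0)+k[:,:2].max(0))/2,np.ptp(k[:,:2],axis=0),np.percentile(k[:,2],[1,50,99]))
cv2.imwrite(f"pics/{sys.argv[1]}.png",cv2.resize(np.hstack(ims),(800,308)))
E
python3 chk2.py c7
```

```text
[588.55299111   8.16368472 224.68592234]
scene 186 [586.90960038   2.91726682] [46.57405933 35.13795935] [221.61666408 232.61747882 241.58356467]
side 264 [587.97330458   2.97898984] [48.76018067 36.50137095] [220.66175035 232.02310185 241.56768392]
```

View pics/c7.png

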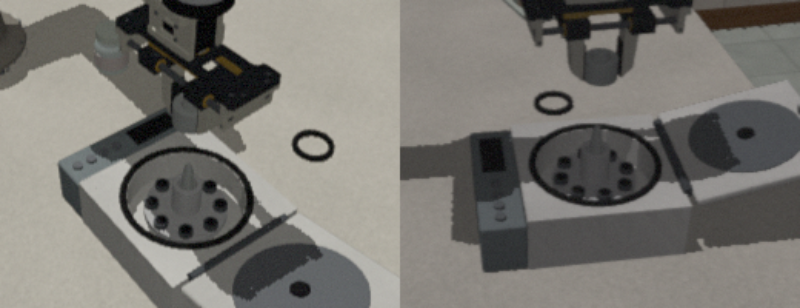

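The collar hangs level above the spindle and is lined up in both views, about 0.8 mm low in y. Correcting that and lowering.

```bash
python3 -m handwheel '[[[1,0,-0.08,0],[1.5,0,0,0],[1.5,0,0,0],[1.2,0,0,0],[0.8,0,0,0],[0.5,0,0,0],[0,0,0,0],[0,0,0,0]]]' ; python3 -m handwheel '[[[0.4,0,0,0],[0.7,0,0,0],[0.7,0,0,0],[0.5,0,0,0],[0.2,0,0,0],[0,0,0,0],[0,0,0,0],[0,0,0,0]]]'
```

```text
time: 21.12
tool_pos: [588.7, 9.8, 159.9]
tcp_rot: [1.494, 1.57, -0.077]
contact_force: [0.1, -0.5, -1.3]
grip_width: 43.4
time: 21.78
tool_pos: [588.7, 9.8, 135.0]
tcp_rot: [1.493, 1.57, -0.078]
contact_force: [-0.3, -0.2, -2.1]
grip_width: 43.6
```

```bash
python3 chk2.py c8
```

```text
[588.73897512   9.79992045 134.99560715]
scene 142 [588.47351357   2.55707205] [49.75978667 32.22204525] [131.27799105 142.42365981 151.84768972]
side 224 [588.63631221   5.16610769] [48.9677922  40.48225499] [131.28126495 143.26689755 151.59714643]
```

View pics/c8.png

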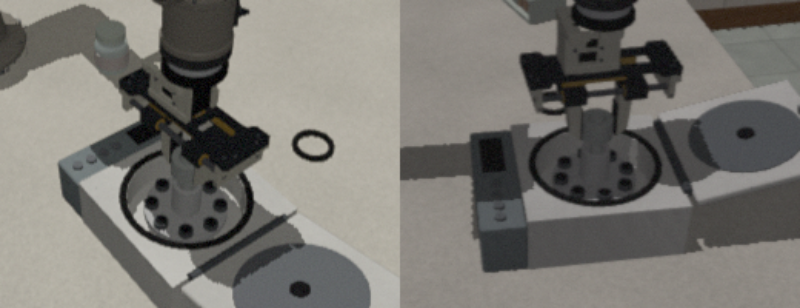

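The collar is on the spindle with no side force, and 20 mm remains.

```bash
python3 -m handwheel '[[[0.4,0,0,0],[0.5,0,0,0],[0.5,0,0,0],[0.3,0,0,0],[0,0,0,0],[0,0,0,0],[0,0,0,0],[0,0,0,0]]]' ; python3 -m handwheel '[[[0.1,0,0,0],[0,0,0,0],[0,0,0,0],[0.1,0,0,0],[0,0,0,0],[0,0,0,0],[0,0,0,0]]]'
```

```text
time: 22.55
tool_pos: [588.7, 9.8, 118.0]
tcp_rot: [1.487, 1.57, -0.084]
contact_force: [1.0, -0.3, -1.3]
grip_width: 43.9
time: 23.13
tool_pos: [588.5, 9.8, 115.8]
tcp_rot: [1.549, 1.571, -0.021]
contact_force: [0.2, -0.1, -1.6]
grip_width: 43.8
```

```bash
python3 -m handwheel '[[[0.1,0,0,0],[0,0,0,0],[0,0,0,0],[0,0,0,0]]]' ; python3 -m handwheel '[[[0.08,0,0,0],[0,0,0,0],[0,0,0,0],[0,0,0,0]]]'
```

```text
time: 23.47
tool_pos: [588.6, 9.8, 114.8]
tcp_rot: [1.418, 1.57, -0.153]
contact_force: [0.7, -0.1, -0.8]
grip_width: 43.8
time: 23.8
tool_pos: [588.7, 9.8, 114.8]
tcp_rot: [1.407, 1.57, -0.163]
contact_force: [-1.8, 0.0, 5.4]
grip_width: 44.1
```

Contact at an underside height of 109.9 mm (expected 110). Releasing and withdrawing.

```bash
python3 -m handwheel '[[[-0.05,0,0,0],[0,0,0,0],[0,0,0,0]]]'; python3 -m handwheel '[[[0,0,0,0],[0,0,0,0],[0,0,0,0],[0,0,0,0],[0,0,0,0],[0,0,0,0],[0,0,0,0],[0,0,0,0]]]' 0.8; python3 -m handwheel '[[[-0.5,0,0,0],[-1.5,0,0,0],[-2.5,0,0,0],[-2.5,0,0,0],[-2.5,0,0,0],[-2.0,0,0,0],[0,0,0,0],[0,0,0,0]]]'; python3 -m handwheel '[[[0,0,0,0],[0,0,0,0],[0,0,0,0],[0,0,0,0]]]'
python3 - <<'E'
from h import *
ims=[]
for n in("wrist","scene","side"):
    m=bot.camera_model(n);p,d=bot.capture(n); ims.append(p[:,:,::-1])
    W=cloud(m,d).reshape(-1,3);W=W[~np.isnan(W[:,0])]
    r=np.hypot(W[:,0]-588.8,W[:,1]-9)
    for lo,hi,zl,zh in((25,56,55,68),(0,25,134,141.5)):
        k=W[(r>lo)&(r<hi)&(W[:,2]>zl)&(W[:,2]<zh)]
        if len(k)>20:
            s=np.linalg.lstsq(np.c_[k[:,:2]-[588.8,9],np.ones(len(k))],k[:,2],rcond=None)[0];print(n,len(k),"slope",s[:2].round(3),"z",s[2],(k[:,:2].min(0)+k[:,:2].max(0))/2)
c=[cv2.resize(ims[0][80:320,160:480],(400,300))]+[cv2.resize(ims[1][170:290,280:440],(400,300),interpolation=cv2.INTER_CUBIC)]
cv2.imwrite("pics/f.png",np.vstack([np.hstack(c),np.hstack([cv2.resize(ims[1],(400,300)),cv2.resize(ims[2],(400,300))])]))
print(bot.get_obs()['tool_pos'],bot.get_obs()['contact_force'])
E
```

```text
time: 24.05
tool_pos: [588.7, 9.8, 114.8]
tcp_rot: [1.437, 1.57, -0.134]
contact_force: [-1.8, -0.2, 4.4]
grip_width: 43.7
time: 24.72
tool_pos: [588.5, 9.9, 114.4]
tcp_rot: [1.681, 1.571, 0.11]
contact_force: [0.1, -0.0, -0.2]
grip_width: 73.3
time: 25.38
tool_pos: [589.0, 9.8, 230.8]
tcp_rot: [1.45, 1.568, -0.12]
contact_force: [-0.3, 0.0, 0.0]
grip_width: 73.4
time: 25.72
tool_pos: [588.2, 9.8, 228.4]
tcp_rot: [-1.667, 1.569, 3.046]
contact_force: [0.1, -0.4, 0.2]
grip_width: 73.4
wrist 5352 slope [-0.     0.002] z 62.49868184899611 [588.64914049   9.68261941]
wrist 2259 slope [-0.001 -0.007] z 139.89764928764117 [588.33846098  10.74491624]
scene 783 slope [-0.004  0.006] z 62.406832170384526 [589.09885571   8.75981662]
scene 247 slope [-0.01  0.02] z 138.75546349645617 [589.35974712   9.39955931]
side 586 slope [-0.005 -0.005] z 62.39853651421599 [588.77686928   8.0089404 ]
side 214 slope [0.006 0.028] z 138.60290691224432 [585.37414211   8.77385109]
[588.40070381   9.82818309 228.99261227] [0.13839337 0.79609239 0.39701071]
```

View pics/f.png

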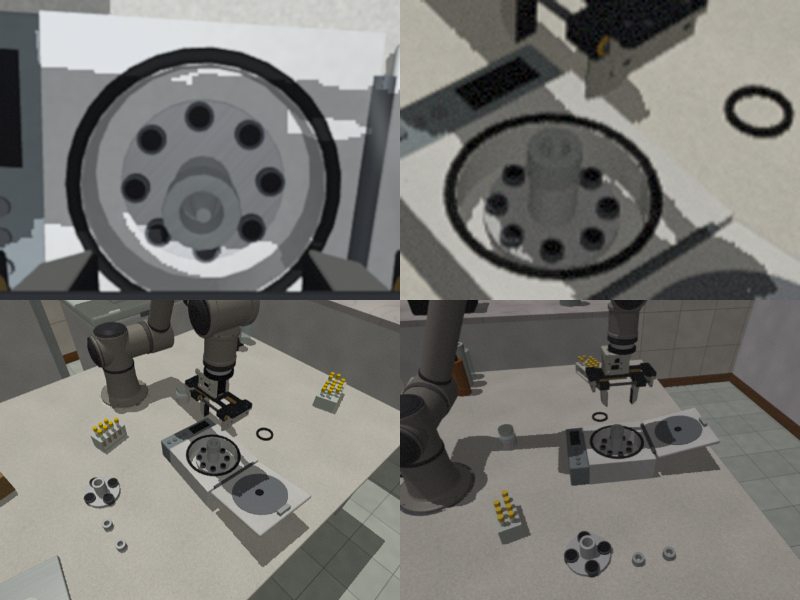

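The rotor and collar are stacked flat on the spindle, with the collar top at 139.9 mm (expected 140). The spare rotor is untouched and the gripper is clear. Handing in.

```bash
python3 -c "
from plant import bot
print(bot.close_job())"
```

```text
the job is handed in; nothing more can be done
None
```

The centrifuge is ready and handed in after about 26 s of robot time. I lowered the eight-cup rotor onto the spindle seat first, then lowered the 44 mm collar onto its hub. I released each part only after feeling light contact.

- **Rotor:** its underside met the seat at 49.9 mm against 50 expected, with about 16 N at contact. After release all three cameras put the disc top at 62.4–62.5 mm, level to within about 0.01.
- **Collar:** its underside met the hub at 109.9 mm against 110 expected, with about 7 N at contact. The wrist camera then put its top at 139.9 mm, level to within 0.01.
- **Surroundings:** the spare rotor, the small rings and the rubber ring were not moved. The gripper was clear of everything at hand-in.
- **Disagreements:** the scene and side cameras read the collar top about 1.3 mm lower than the wrist camera, and a little tilted (up to about 0.03). They also differed from the wrist camera by up to about 3 mm sideways. I put this down to calibration and sparse edge readings, because the contact heights fit. No check failed.

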